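Slide the heavy battery box into its charging dock and start the charge

TASK

Put the lab's battery box on charge: slide it along the bench into its charging dock until it is fully home against the sprung contacts, then press the green start button on the charger. The box is heavy and tall, so push it low, on its black tray and not on the yellow cover, so that it slides on its feet without tipping; do not lift it. Do not press the red stop button, and leave the other things on the bench where they are.

Things in the scene. Friction and masses are not known exactly. Their poses are not given: they have to be found in the camera images.
- battery: Battery box, loose, about 2 kg, on four rubber feet set 15 mm in: black tray 100 mm deep (x) by 150 mm wide (y), from 6 to 55 mm above the bench, yellow cover up to 105 mm, carrying handle across the top up to 129 mm. Sliding it takes 9 to 17 N; pushed higher than about 50 mm it may tip. Origin: centre of its underside on the bench; x points to the face with the brass pads (dock side), z up.
- push_face (a point): Point on the tray's back face, which looks towards the robot and is the face to push: 50 mm behind the box's origin (its -x), 25 mm above the bench.
- cover: The yellow cover of the box, 80 mm (x) by 138 mm (y) by 50 mm high, fixed on the black tray, so that the tray stands out 10 mm before and behind it; carries the handle. Origin: centre of its underside, 55 mm above the bench, axes as the box. Not to be pushed.
- dock: Charging dock, fixed. Origin: on the bench, where the box's origin lies when fully home, axes then parallel. x points into the dock, away from the robot, y left, z up. Two slippery white plastic guides 36 mm high, inner faces at y = +81 and -81 mm for x = -10 to 90 mm (6 mm play each side). The grey contact block, 62 mm high, stops the box's front at x = 50 mm. No floor plate: the box slides on the bench.
- dock_mouth (a point): Middle of the dock's mouth, on the bench, 57 mm in front of the dock's origin: here the guides have flared out (0.40 rad each) to about 101 mm left and right of the middle.
- charger (a point): Centre of the top of the white charger unit, which is part of the dock on its left: 150 mm (dock x) by 105 mm (y), 80 mm high, centre 5 mm before and 205 mm left of the dock's origin; its two buttons are on top.
- contacts (a joint): The pair of sprung brass contacts in the face of the contact block, 26 mm above the bench: 0 when free (they stand out 6 mm from the face), about 0.006 m when the box is fully home. The spring pushes back with less than 2 N; the box stays put.
- start (a joint): Travel of the charger's green start button, pressed straight down: 0 released, 0.006 m fully down, which takes 5 N. It springs back.
- start_top (a point): Centre of the top of the green start button (26 mm across), on the charger, at x = -40, y = 205 mm in the dock's frame, nearer the robot than the red button.
- stop (a joint): Travel of the charger's red stop button, 0 released, 0.006 m fully down. Not to be pressed.
- stop_top (a point): Centre of the top of the red stop button, 75 mm beyond the green one along the dock's x.
- load_cell: Bystander: steel load cell standing on the bench right of the dock, 80 mm across, 80 mm high. Origin at the centre of its underside.
- tape_yellow: Bystander: roll of yellow tape lying flat, 92 mm across, 25 mm high. Origin at the centre of its underside.
- tape_blue: Bystander: roll of blue tape lying flat, 84 mm across, 36 mm high. Origin at the centre of its underside.
- multimeter: Bystander: orange multimeter lying flat, 170 by 85 by 45 mm. Origin at the centre of its underside.
- screwdriver: Bystander: screwdriver lying on the bench. Origin under its middle.
- wrench: Bystander: wrench lying on the bench. Origin under its middle.
- specimen: Bystander: aluminium tensile test bar, 170 by 30 by 6 mm, lying flat. Origin at the centre of its underside.
Not all that is in view belongs to the job. What is shaped like the battery but purple is not meant.

How it is judged (in metres and radians):
On the way, in this order (a step that is already met when the one before it is completed fails the run):
1. the battery box stands fully home in the dock, on the sprung contacts (value of joint contacts above 0.0035 m and angle between the x axis of battery and the x axis of dock, either way round below 0.07 rad and horizontal distance between battery and dock below 0.012 m), for 0.2 s.
2. the green start button is pressed down (value of joint start above 0.004 m), for 0.05 s.
At the end, for the whole second after the job is handed in: The box stands upright and still in the dock with the sprung contacts pressed back at least 3.5 mm of their 6 mm, square to the dock within 0.07 rad and within 12 mm of its home position; the green button was pressed at least 4 mm after that and is released (all of step 1 and angle between battery's own z axis and vertical below 0.04 rad and linear speed of battery below 0.01 m/s and value of joint each of start, stop below 0.002 m); the robot touches nothing.
It fails at once if the battery box tips (more than 0.12 rad) or is lifted off the bench (its origin more than 12 mm up) (angle between battery's own z axis and vertical above 0.12 rad or height (world z) of battery above 0.012 m).
It fails at once if the yellow cover is pushed (more than 4 N) (contact force between any of the fingers, the arm and cover above 4 N).
It fails at once if the green button is pressed before the box is home (value of joint start above 0.003 m and value of joint contacts below 0.003 m).
It fails at once if the red stop button is pressed (value of joint stop above 0.003 m).
It fails at once if another thing on the bench is moved (more than 20 mm) (distance of any of load_cell, tape_yellow, tape_blue, multimeter, screwdriver, wrench, specimen from where it was at the start of the episode above 0.02 m).
It also fails if it takes over 51 s, if anything falls off the work surface, if the arm or the gripper's body presses on something with over 40 N, if the wrist force passes 120 N, or if a joint passes its speed limit or range.

ROBOT

A 6-joint arm with a two-finger parallel gripper is mounted at the origin on the work surface. World frame = base frame: x ahead of the robot, y to its left, z up, the work surface at z = 0. Lengths are in mm, angles in rad, forces in N, time in s.
With the tool pointing down it reaches from about 250 to 775 mm from the base axis. Payload 8.9 kg.
Tool frame: the origin (TCP) lies at the very end of the fingers, on their centre line; the grasp point (between the pads) lies 19 mm behind it; x points along the fingers, y is the direction in which the jaws open and shut, and the axes are right-handed (so a half turn about x gives the same grasp; the last joint's range is limited). The gripper opens to 85 mm and grips with 20 to 120 N. Pads are 22 mm wide; open, the fingers measure 114 mm over their backs; the gripper's body (76 mm by 85 mm) begins 54 mm behind the grasp point. The pads swing forward as they close: fully open they stand 13 mm farther back than shut.
Start: joints at [0.995, 0.291, -0.153, 1.127, 0, 1.431], TCP at [222.091, 475.709, 198.605] pointing down, gripper open.
Joint ranges: [-2.52, 2.52], [-0.91, 1.74], [-1.3, 1.37], [-1.96, 2.02], [-1.52, 1.47], [-3.14, 3.14]. Speed limits (rad/s): [2.22, 2.22, 2.79, 3.14, 3.14, 3.14].

INTERFACE

Orientations are given as a rotation vector (axis times angle).
In Python, from station import bot, get_image, calibration gives the robot as it stands.
- The arm moves only by the tool jog_arm, never from a script. Its argument "rows" is a list of rows, each a list of 7 numbers: the shift along the tool's x, y, z in units of 25 mm (1.0 is 25 mm), then the turn, a rotation vector about the tool's x, y, z in units of 6 degrees (1.0 is 6 degrees), then the finger opening in mm, from 0 to 85.4. In form: [[tx, ty, tz, ax, ay, az, gripper], ...]. A call has 1 to 12 rows; each row shifts and turns the pose as measured when the row begins, along the tool's axes as they then stand; what a row does not reach is not made up. A row lasts 1/12 s, in which the tool goes at most 41.7 mm and 7.16 degrees, less where a joint would pass 70% of its speed; a pose out of reach is approached as far as the arm can. A call is refused whole if a number of a shift passes 1 or a number of a turn 1, either way. A call with a gripper value outside its range is refused whole. The fingers move at their own pace and stop on an object; "grip_force" is the grip in N (left out, the last holds). Time passes only in rows, so rows that do not move let the fingers close. It gives the time, the measured TCP pose, the force and the opening at its end, in the units of the state.
- bot.get_state(): the state, without advancing time (a new reading comes with each control period).
- get_image(name): name is "side" or "top" or "wrist"; returns the picture (420x560x3 uint8, red, green, blue); there is no depth.
- calibration(name): a dict with "fov_y" (degrees; the focal length in pixels is half the picture's height over the tangent of half this angle, whatever the lens; pixels are square), "cx", "cy" (the principal point, pixels), "world_from_camera" (4x4, takes a point from camera to world coordinates). Camera axes: x right, y down, z forward; pixel columns grow to the right and rows downward; lengths in mm; the calibration is good to about 2 mm. A picture is of the moment at which its call begins: read the wrist's pose just before it. calibration takes no time and is no camera call; for the wrist camera it gives the pose at the moment of the call.
- bot.finish_job(): hands the job in, once; it reports no verdict.
The state is a dict: "time_s": time; "qpos": joint angles; "joint_vel": joint speeds; "effort": joint torques, N m; "tool_pos": TCP position; "tcp_rot": TCP orientation; "contact_force": force on the tool from outside, world axes, zero at the start; "wrist_torque": the same for the moment, N m; "finger_gap": opening from 0.0 (shut) to 1.0 (fully open).
Only numpy, scipy, OpenCV 4.12 (cv2) and the standard library are available. Lean on these libraries where they do the work, as an engineer would, in place of code of your own. Each camera call takes 0.05 s, during which the arm holds its last target. There are 200 camera calls.

## Working session

There is one attempt and no reset: what is moved stays moved. The work goes in short steps, Python scripts to look and compute and a tool call to move; the robot and the scene stay as the last step left them, time stands still between calls to the robot, and variables do not carry over. Pictures are saved under pics/ and viewed, about 8 in all and at most 12, crops included, and the job is handed in when it is done.

Besides the shell and the picture viewer there is one more tool, called after "Call:" as name(argument=value, ...), one argument or row to a line, values as JSON. jog_arm: Moves the arm, as the interface text tells. Its arguments: {"type":"object","properties":{"rows":{"type":"array"},"grip_force":{"type":"number"}},"required":["rows"]}

```bash
mkdir -p pics; python3 - <<'E'
from station import bot,get_image,calibration
import cv2,numpy as np
for n in("top","side"):
    im=get_image(n);cv2.imwrite(f"pics/{n}0.png",im[:,:,::-1]);c=calibration(n);print(n,c["fov_y"],c["cx"],c["cy"],np.round(c["world_from_camera"],3).tolist(),{k for k in c})
print(bot.get_state())
E
```

```text
top 55.81664751301297 283.652596974194 211.28854758691938 [[-0.021, -0.99, 0.14, 396.544], [-1.0, 0.019, -0.013, 3.046], [0.01, -0.141, -0.99, 1144.215], [0.0, 0.0, 0.0, 1.0]] {'fov_y', 'cy', 'world_from_camera', 'cx'}
side 56.69592345406588 285.93682852708514 209.3173845137022 [[0.822, -0.33, 0.465, 39.507], [-0.57, -0.481, 0.666, -722.647], [0.004, -0.812, -0.583, 733.504], [0.0, 0.0, 0.0, 1.0]] {'fov_y', 'cy', 'world_from_camera', 'cx'}
{'time_s': 0.1, 'qpos': array([ 9.94711563e-01,  2.91237867e-01, -1.54054109e-01,  1.12670434e+00,
       -5.34564524e-06,  1.43153087e+00]), 'joint_vel': array([ 0.00087961, -0.00134911,  0.00185671,  0.00045699,  0.00025579,
        0.00144231]), 'effort': array([ 1.53251607e-03, -5.37976277e+01,  3.31918824e+01,  9.26828594e-03,
       -2.13722460e-04,  3.38831205e-05]), 'tool_pos': array([221.84744863, 475.34144729, 198.0813099 ]), 'tcp_rot': array([ 0.3417122 ,  1.54392859, -0.34349246]), 'contact_force': array([ 0.4256665 ,  0.84490601, -0.05723072]), 'wrist_torque': array([ 0.01876169, -0.05685436, -0.02931966]), 'finger_gap': 1.0050349083052468}
```

View pics/top0.png

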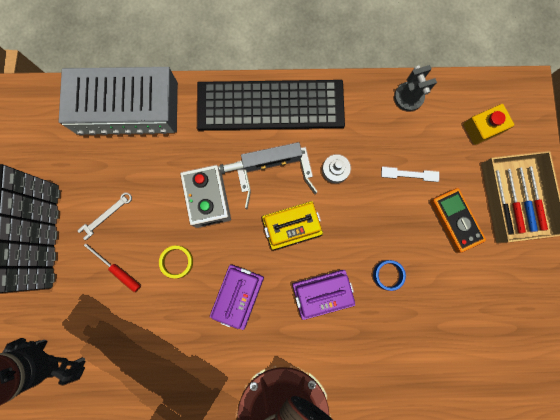

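View pics/side0.png

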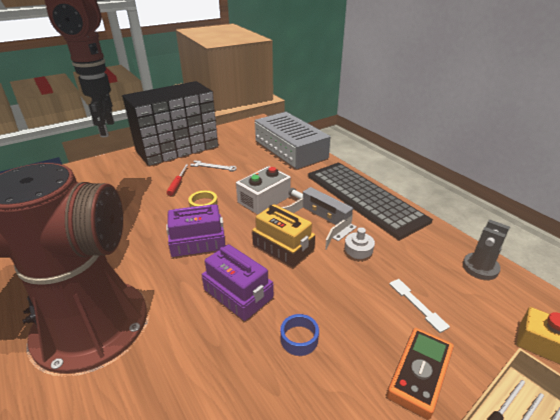

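Top view: the yellow battery is at (293,226) and the look-alikes are purple boxes at (237,297) and (324,294). The dock block is at (272,158), with guides at (245,185) and (308,170). Green button is at (206,206), red at (200,180). The choice is the yellow box. Next I'll measure it and check a close crop.

```bash
cat > h.py <<'E'
import cv2,numpy as np
from station import bot,get_image,calibration
def ray(c,p,z):
    f=210/np.tan(np.radians(c["fov_y"]/2));T=np.array(c["world_from_camera"])
    p=np.atleast_2d(np.array(p,float));d=np.c_[(p[:,0]-c["cx"])/f,(p[:,1]-c["cy"])/f,np.ones(len(p))]@T[:3,:3].T
    o=T[:3,3];return (o+d*((z-o[2])/d[:,2])[:,None])[:,:2]
def proj(c,P):
    f=210/np.tan(np.radians(c["fov_y"]/2));T=np.linalg.inv(np.array(c["world_from_camera"]))
    q=np.atleast_2d(P)@T[:3,:3].T+T[:3,3];return np.c_[f*q[:,0]/q[:,2]+c["cx"],f*q[:,1]/q[:,2]+c["cy"]]
def blob(im,lo,hi,roi):
    hsv=cv2.cvtColor(im,cv2.COLOR_RGB2HSV);m=cv2.inRange(hsv,lo,hi);k=np.zeros_like(m);x0,y0,x1,y1=roi;k[y0:y1,x0:x1]=m[y0:y1,x0:x1]
    cs,_=cv2.findContours(k,cv2.RETR_EXTERNAL,cv2.CHAIN_APPROX_NONE);return max(cs,key=cv2.contourArea)[:,0,:]
E
python3 - <<'E'
from h import *
im=get_image("top");c=calibration("top")
def cen(p): M=cv2.moments(p);return M['m10']/M['m00'],M['m01']/M['m00']
g=cen(blob(im,(45,80,60),(85,255,255),(180,150,235,230)));r=cen(blob(im,(0,120,80),(8,255,255),(180,150,235,200)))
G,R=ray(c,g,88)[0],ray(c,r,88)[0];print("green",g,G,"red",r,R,np.linalg.norm(R-G),np.degrees(np.arctan2(*(R-G)[::-1])))
u=(R-G)/np.linalg.norm(R-G);v=np.array([-u[1],u[0]])
D=G+40*u-205*v;print("dock",D)
y=blob(im,(18,120,70),(35,255,255),(250,190,340,260))
for z in(105,):
    q=cv2.minAreaRect(ray(c,y,z).astype(np.float32));print(z,q)
crop=im[135:265,170:350];cv2.imwrite("pics/crop.png",cv2.resize(crop[:,:,::-1],None,fx=4.4,fy=4.4,interpolation=cv2.INTER_CUBIC))
E
```

```text
green (204.42789598108746, 205.26004728132386) [566.75830459 201.88698609] red (199.19270833333331, 178.2890625) [641.23056406 216.59428884] 75.91061970899533 11.171419104975499
dock [645.7181058    8.52114166]
105 ((507.7354736328125, -31.638290405273438), (94.49720764160156, 141.96463012695312), 15.74421215057373)
```

View pics/crop.png

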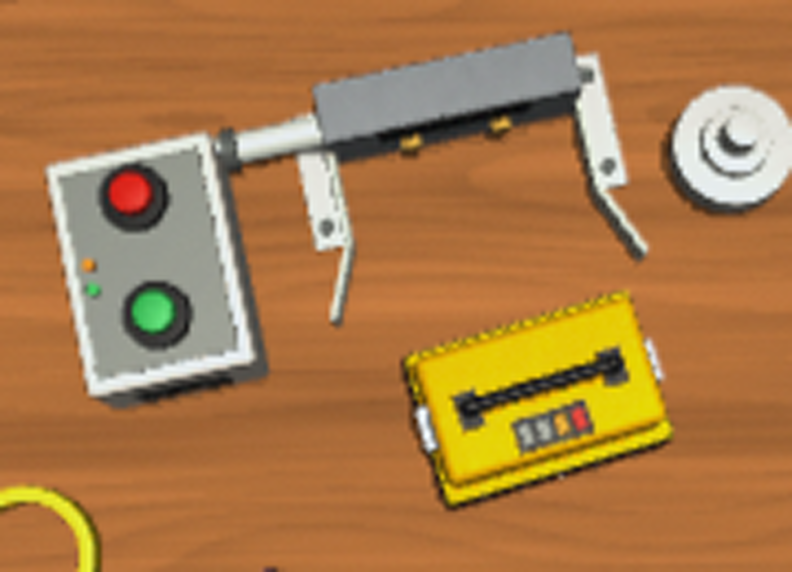

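The crop shows the yellow box (handle, tray rim), the dock with two brass contacts, and the charger with red at the far side and green at the near side. I'll cross-check with edges at known heights.

```bash
python3 - <<'E'
from h import *
c=calibration("top");s=calibration("side")
def P(p,z): return ray(c,np.array(p)/4.4+[170,135],z)
def show(n,a,b):
    d=b-a;print(n,a.round(1),b.round(1),"L",np.linalg.norm(d).round(1),"ang",np.degrees(np.arctan2(d[1],d[0])).round(1),"mid",((a+b)/2).round(1))
a=P([(450,507),(672,437),(408,357),(628,293)],55);show("tray back z55",a[0],a[1]);show("front? z55",a[2],a[3])
show("tray front z105",*P([(412,360),(628,293)],105));show("cover back z105",*P([(447,482),(665,418)],105))
show("block front top62",*P([(335,148),(580,92)],62))
show("left guide inner36",*P([(350,240),(330,150)],36));show("right guide inner36",*P([(600,187),(577,105)],36))
D=np.array([645.7,8.5]);u=np.array([np.cos(np.radians(11.5)),np.sin(np.radians(11.5))]);v=np.array([-u[1],u[0]])
for n,x,y,z in(("mouthL",-57,101,36),("mouthR",-57,-101,36),("inL",-10,81,36),("inR",-10,-81,36),("blockL",50,85,62),("chg",-80,152.5,80)):
    q=D+x*u+y*v;print(n,((proj(c,[*q,z])[0]-[170,135])*4.4).round())
im=get_image("side")
y=blob(im,(18,120,70),(35,255,255),(240,190,330,260));q=cv2.minAreaRect(ray(s,y,105).astype(np.float32));print("side",q)
cr=im[150:280,180:360];cv2.imwrite("pics/crop2.png",cv2.resize(cr[:,:,::-1],None,fx=4.4,fy=4.4,interpolation=cv2.INTER_CUBIC))
E
```

```text
tray back z55 [443.9  22. ] [ 484.7 -117.7] L 145.5 ang -73.7 mid [464.3 -47.8]
front? z55 [538.5  46.8] [576.6 -93. ] L 144.9 ang -74.7 mid [557.5 -23.1]
tray front z105 [530.1  42.5] [568.3 -88.6] L 136.5 ang -73.7 mid [549.2 -23. ]
cover back z105 [456.6  22.7] [ 492.1 -108.3] L 135.7 ang -74.8 mid [474.3 -42.8]
block front top62 [672.4  91.1] [706.2 -65.7] L 160.4 ang -77.8 mid [689.3  12.7]
left guide inner36 [617.9  84. ] [677.8  96.5] L 61.2 ang 11.8 mid [647.8  90.2]
right guide inner36 [649.9 -78.6] [705.  -65.2] L 56.7 ang 13.7 mid [677.4 -71.9]
mouthL [332. 314.]
mouthR [638. 247.]
inL [347. 237.]
inR [591. 184.]
blockL [318. 140.]
chg [251. 357.]
side ((490.8295593261719, -61.149696350097656), (125.74165344238281, 171.20523071289062), 15.527503967285156)
```

View pics/crop2.png

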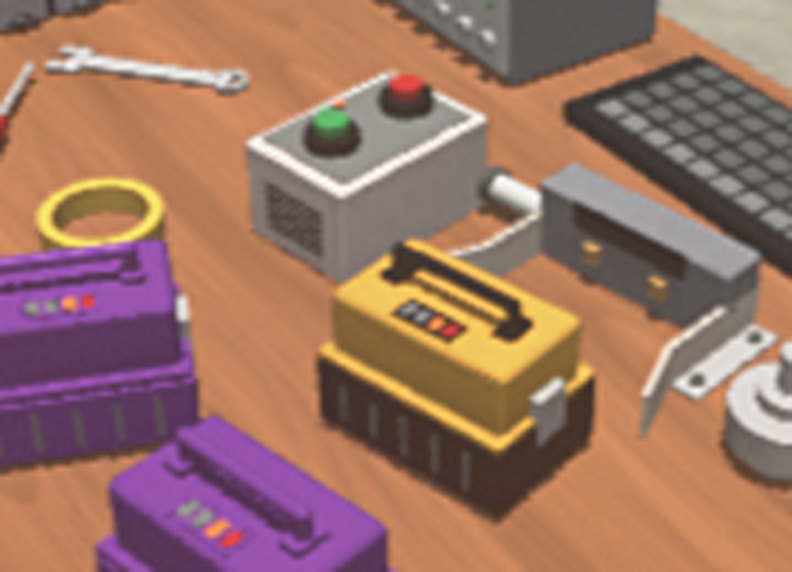

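```bash
cat >> h.py <<'E'
from scipy.spatial.transform import Rotation as Ro
def ori(psi,th,sgn):   # heading, tilt from straight down (deg)
    p,t=np.radians([psi,th]);x=np.array([np.sin(t)*np.cos(p),np.sin(t)*np.sin(p),-np.cos(t)]);y=sgn*np.array([-np.sin(p),np.cos(p),0])
    return Ro.from_matrix(np.c_[x,y,np.cross(x,y)])
def plan(pos,R=None):  # total shift (tool units, present axes) and turn to a target
    st=bot.get_state();R0=Ro.from_rotvec(st["tcp_rot"]);sh=R0.inv().apply(np.array(pos)-st["tool_pos"])/25
    tu=(R0.inv()*R).as_rotvec()/np.radians(6) if R is not None else np.zeros(3)
    print("t",st["time_s"],"pos",st["tool_pos"].round(1),"F",st["contact_force"].round(1),"gap",round(st["finger_gap"],2),"\nx",R0.as_matrix()[:,0].round(3),"y",R0.as_matrix()[:,1].round(3),"\nshift",sh.round(2),"turn",tu.round(2))
E
python3 - <<'E'
from h import *
im=get_image("top");c=calibration("top")
u=np.array([np.cos(np.radians(15.5)),np.sin(np.radians(15.5))]);v=np.array([-u[1],u[0]]);F=np.array([512,-33.5])-50*u;print("face",F)
for roi in((200,255,270,335),(285,260,362,325)):
    b=blob(im,(120,60,40),(160,255,255),roi)
    for z in(55,105):
        w=ray(c,b,z);print(z,cv2.boxPoints(cv2.minAreaRect(w.astype(np.float32))).round().tolist());l=np.c_[(w-F)@u,(w-F)@v];k=abs(l[:,1])<60;print(" max along (|lat|<60)",l[k,0].max() if k.any() else None,l[:,0].max())
for s in(1,-1): plan([440,-55,250],ori(15.5,35,s))
E
```

```text
face [463.81847734 -46.8619188 ]
55 [[232.0, 103.0], [374.0, 46.0], [411.0, 139.0], [269.0, 196.0]]
 max along (|lat|<60) None -6.163883124279665
105 [[240.0, 98.0], [375.0, 44.0], [411.0, 133.0], [275.0, 187.0]]
 max along (|lat|<60) None -8.24459149959157
55 [[257.0, -52.0], [293.0, -199.0], [390.0, -175.0], [354.0, -29.0]]
 max along (|lat|<60) -101.17000023095595 -101.17000023095595
105 [[263.0, -50.0], [297.0, -190.0], [390.0, -167.0], [356.0, -27.0]]
 max along (|lat|<60) -98.88948780590319 -98.88948780590319
t 0.25 pos [222.  475.5 198.3] F [-0.3  0.4 -1.2] gap 1.0 
x [-0. -0. -1.] y [ 0.423  0.906 -0.001] 
shift [ -2.06 -15.54  16.88] turn [-6.54 -5.59  2.07]
t 0.25 pos [222.  475.5 198.3] F [-0.3  0.4 -1.2] gap 1.0 
x [-0. -0. -1.] y [ 0.423  0.906 -0.001] 
shift [ -2.06 -15.54  16.88] turn [22.34  2.61  7.05]
```

Call:
jog_arm(
  rows=[
    [-0.3, 0, 0, -0.55, -0.47, 0.17, 45],
    [-0.3, 0, 0, -0.55, -0.47, 0.17, 45],
    [-0.3, 0, 0, -0.55, -0.47, 0.17, 45],
    [-0.3, 0, 0, -0.55, -0.47, 0.17, 45],
    [-0.3, 0, 0, -0.55, -0.47, 0.17, 45],
    [-0.3, 0, 0, -0.55, -0.47, 0.17, 45],
    [-0.2, 0, 0, -0.55, -0.47, 0.17, 45],
    [-0.2, 0, 0, -0.55, -0.47, 0.17, 45],
    [0, 0, 0, -0.55, -0.47, 0.17, 45],
    [0, 0, 0, -0.55, -0.47, 0.17, 45],
    [0, 0, 0, -0.55, -0.47, 0.17, 45],
    [0, 0, 0, -0.55, -0.47, 0.17, 45],
  ],
)

```text
time_s: 1.25
tool_pos: [214.1, 476.3, 255.5]
tcp_rot: [-0.154, 0.921, 0.272]
contact_force: [-1.2, 0.0, -0.4]
finger_gap: 0.528
```

```bash
python3 -c "
from h import *
plan([383.8,-69,200],ori(15.5,28,1))"
```

```text
t 1.25 pos [214.1 476.3 255.5] F [-1.2  0.  -0.4] gap 0.53 
x [ 0.574  0.165 -0.802] y [-0.297  0.955 -0.015] 
shift [  2.07 -22.81  -1.52] turn [ 0.33  1.45 -0.03]
```

Call:
jog_arm(
  rows=[
    [0.05, -0.95, -0.06, 0, 0.1, 0, 45],
    [0.05, -0.95, -0.06, 0, 0.1, 0, 45],
    [0.05, -0.95, -0.06, 0, 0.1, 0, 45],
    [0.05, -0.95, -0.06, 0, 0.1, 0, 45],
    [0.05, -0.95, -0.06, 0, 0.1, 0, 45],
    [0.05, -0.95, -0.06, 0, 0.1, 0, 45],
    [0.05, -0.95, -0.06, 0, 0.1, 0, 45],
    [0.05, -0.95, -0.06, 0, 0.1, 0, 45],
    [0.05, -0.95, -0.06, 0, 0.1, 0, 45],
    [0.05, -0.95, -0.06, 0, 0.1, 0, 45],
    [0.05, -0.95, -0.06, 0, 0.1, 0, 45],
    [0.05, -0.95, -0.06, 0, 0.1, 0, 45],
  ],
)

```text
time_s: 2.25
tool_pos: [290.3, 194.8, 234.9]
tcp_rot: [-0.187, 1.044, 0.282]
contact_force: [1.1, -0.0, 0.3]
finger_gap: 0.53
```

```bash
python3 -c "
from h import *
plan([383.8,-69,159],ori(15.5,28,1))"
```

```text
t 2.25 pos [290.3 194.8 234.9] F [ 1.1 -0.   0.3] gap 0.53 
x [ 0.472  0.141 -0.87 ] y [-0.317  0.948 -0.019] 
shift [  2.92 -11.13  -1.42] turn [ 0.52  0.25 -0.08]
```

Call:
jog_arm(
  rows=[
    [0, -1, -0.1, 0.05, 0.02, 0, 45],
    [0, -1, -0.1, 0.05, 0.02, 0, 45],
    [0, -1, -0.1, 0.05, 0.02, 0, 45],
    [0, -1, -0.1, 0.05, 0.02, 0, 45],
    [0.3, -1, -0.15, 0.05, 0.02, 0, 45],
    [0.3, -1, -0.15, 0.05, 0.02, 0, 45],
    [0.3, -1, -0.15, 0.05, 0.02, 0, 45],
    [0.3, -1, -0.15, 0.05, 0.02, 0, 45],
    [0.4, -1, -0.15, 0.05, 0.02, 0, 45],
    [0.4, -1, -0.15, 0.05, 0.02, 0, 45],
    [0.4, -1, -0.15, 0, 0, 0, 45],
    [0.4, -0.2, -0.15, 0, 0, 0, 45],
  ],
)

```text
time_s: 3.25
tool_pos: [368.8, -56.9, 164.1]
tcp_rot: [-0.154, 1.054, 0.244]
contact_force: [0.7, -0.4, 0.8]
finger_gap: 0.521
```

```bash
python3 -c "
from h import *
plan([383.8,-69,159],ori(15.5,28,1))
for n in ('top','wrist'): cv2.imwrite('pics/%s1.png'%n,get_image(n)[:,:,::-1])
a,b=cv2.imread('pics/top1.png')[130:330,150:400],cv2.imread('pics/wrist1.png')
cv2.imwrite('pics/v1.png',np.hstack([cv2.resize(a,(400,320)),cv2.resize(b,(400,320))]))"
```

```text
t 3.25 pos [368.8 -56.9 164.1] F [ 0.7 -0.4  0.8] gap 0.52 
x [ 0.471  0.125 -0.873] y [-0.271  0.962 -0.009] 
shift [ 0.4  -0.63  0.29] turn [0.08 0.19 0.05]
```

View pics/v1.png

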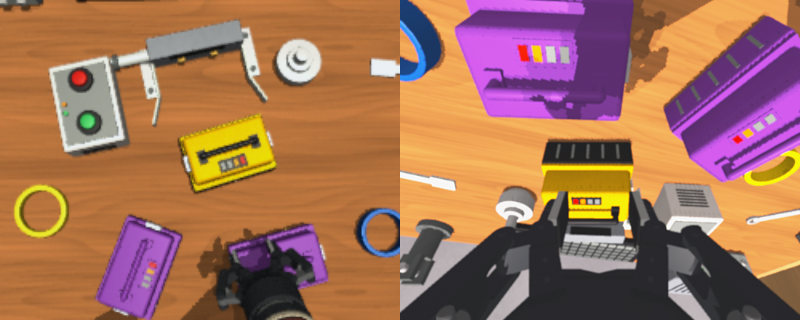

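The wrist view shows the yellow box's back face centred between the fingers, near (590,160) in the composite. The purple box is behind the hand.

```bash
python3 -c "
from h import *
st=bot.get_state();T=np.array(calibration('wrist')['world_from_camera']);R0=Ro.from_rotvec(st['tcp_rot'])
print('cam in tool',R0.inv().apply(T[:3,3]-st['tool_pos']).round(1))
u=np.array([np.cos(np.radians(15.5)),np.sin(np.radians(15.5))]);F=np.array([512,-33.5])-50*u
plan([*(F-8*u),18],ori(15.5,28,1))"
```

```text
cam in tool [-1.761e+02 -1.000e-01 -7.930e+01]
t 3.35 pos [366.8 -53.5 162.6] F [ 0.3  0.3 -0.1] gap 0.53 
x [ 0.468  0.129 -0.874] y [-0.272  0.962 -0.003] 
shift [ 6.75 -0.78  0.24] turn [0.06 0.17 0.01]
```

```bash
python3 -c "
from h import *
u=np.array([np.cos(np.radians(15.5)),np.sin(np.radians(15.5))]);F=np.array([512,-33.5])-50*u
R=ori(15.5,24,1);T=np.r_[F-12*u,18];T0=T-130*R.as_matrix()[:,0];print(T,T0);plan(T0,R)"
```

```text
[452.2549119  -50.06877932  18.        ] [401.30221586 -64.19921252 136.76090949]
t 3.35 pos [366.8 -53.5 162.6] F [ 0.3  0.3 -0.1] gap 0.53 
x [ 0.468  0.129 -0.874] y [-0.272  0.962 -0.003] 
shift [ 1.49 -0.78  0.56] turn [0.05 0.84 0.01]
```

Call:
jog_arm(
  rows=[
    [0.3, -0.2, 0.16, 0, 0.2, 0, 45],
    [0.3, -0.2, 0.16, 0, 0.2, 0, 45],
    [0.3, -0.2, 0.16, 0, 0.2, 0, 45],
    [0.3, -0.2, 0.16, 0, 0.2, 0, 45],
    [0.3, -0.1, 0, 0, 0.1, 0, 45],
    [0, 0, 0, 0, 0, 0, 45],
  ],
)

```text
time_s: 3.85
tool_pos: [402.1, -62.4, 137.4]
tcp_rot: [-0.163, 1.155, 0.244]
contact_force: [-0.2, -0.4, -0.3]
finger_gap: 0.528
```

```bash
python3 -c "
from h import *
plan([452.2,-50,18],ori(15.5,24,1))"
```

```text
t 3.85 pos [402.1 -62.4 137.4] F [-0.2 -0.4 -0.3] gap 0.53 
x [ 0.382  0.107 -0.918] y [-0.274  0.962 -0.002] 
shift [ 5.2  -0.06 -0.  ] turn [ 0.07 -0.1  -0.01]
```

Call:
jog_arm(
  rows=[
    [0.6, 0, 0, 0, 0, 0, 45],
    [0.6, 0, 0, 0, 0, 0, 45],
    [0.6, 0, 0, 0, 0, 0, 45],
    [0.6, 0, 0, 0, 0, 0, 45],
    [0.5, 0, 0, 0, 0, 0, 45],
    [0.5, 0, 0, 0, 0, 0, 45],
    [0.5, 0, 0, 0, 0, 0, 45],
    [0.5, 0, 0, 0, 0, 0, 45],
    [0.5, 0, 0, 0, 0, 0, 45],
    [0.1, 0, 0, 0, 0, 0, 45],
  ],
)

```text
time_s: 4.68
tool_pos: [447.5, -41.5, 23.5]
tcp_rot: [-0.167, 1.148, 0.252]
contact_force: [-0.7, 0.2, 0.0]
finger_gap: 0.53
```

```bash
python3 -c "
from h import *
plan([452.2,-50,18],ori(15.5,24,1))
for n in ('top','side','wrist'): cv2.imwrite('pics/%s2.png'%n,get_image(n)[:,:,::-1])
a,b,w=cv2.imread('pics/top2.png')[130:290,170:370],cv2.imread('pics/side2.png')[150:310,170:370],cv2.imread('pics/wrist2.png')
cv2.imwrite('pics/v2.png',np.hstack([cv2.resize(a,(400,320)),cv2.resize(b,(400,320))]))"
```

```text
t 4.6833 pos [447.5 -41.5  23.5] F [-0.7  0.2  0. ] gap 0.53 
x [ 0.387  0.112 -0.915] y [-0.282  0.959 -0.002] 
shift [ 0.24 -0.38 -0.01] turn [ 0.14 -0.04 -0.04]
```

View pics/v2.png

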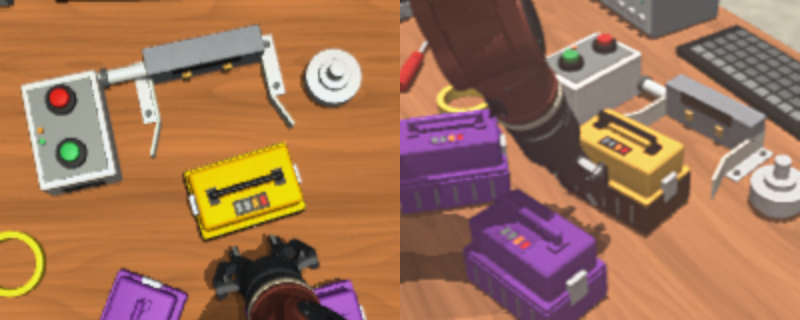

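Call:
jog_arm(
  rows=[
    [0.1, -0.2, 0, 0.05, 0, 0, 45],
    [0.1, -0.2, 0, 0.05, 0, 0, 45],
    [0.06, 0, 0.13, 0, 0, 0, 45],
    [0.06, 0, 0.13, 0, 0, 0, 45],
    [0.06, 0, 0.13, 0, 0, 0, 45],
    [0.06, 0, 0.13, 0, 0, 0, 45],
    [0.06, 0, 0.13, 0, 0, 0, 45],
    [0.06, 0, 0.13, 0, 0, 0, 45],
  ],
)

```text
time_s: 5.5
tool_pos: [476.7, -47.4, 22.7]
tcp_rot: [-0.159, 1.144, 0.241]
contact_force: [-2.1, -0.6, 1.5]
finger_gap: 0.532
```

```bash
python3 -c "
from h import *
plan([452.2,-50,18],ori(15.5,28,1))"
```

```text
t 5.5 pos [476.7 -47.4  22.7] F [-2.1 -0.6  1.5] gap 0.53 
x [ 0.392  0.108 -0.914] y [-0.27   0.963 -0.001] 
shift [-0.22  0.16 -0.97] turn [ 0.03 -0.67  0.  ]
```

```bash
cat >> h.py <<'E'
def box():
    im=get_image("top");c=calibration("top");y=blob(im,(18,120,70),(35,255,255),(225,140,340,260))
    q=cv2.minAreaRect(ray(c,y,105).astype(np.float32));print("yellow",np.round(q[0],1),np.round(q[1],1),round(q[2],1),"was 507.7,-31.6 94.5x142 15.7");return im
E
python3 -c "
from h import *
im=box()[:,:,::-1];s=get_image('side')[:,:,::-1]
cv2.imwrite('pics/v3.png',np.hstack([cv2.resize(im[130:290,170:370],(400,320)),cv2.resize(s[180:280,250:375],(400,320))]))"
```

```text
yellow [507.8 -31.6] [ 94.5 142. ] 15.8 was 507.7,-31.6 94.5x142 15.7
```

View pics/v3.png

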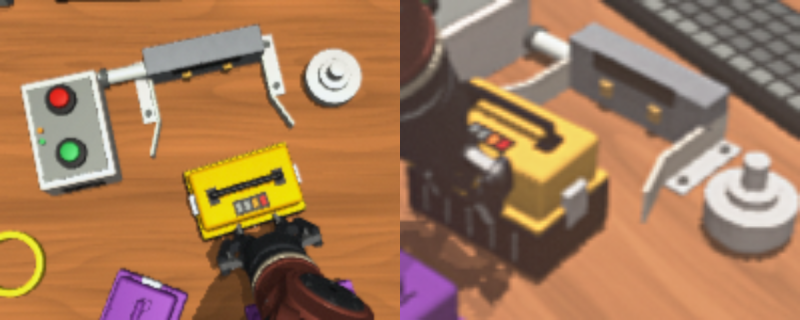

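The box has not moved yet, though the TCP reads about 12 mm past my estimate of the face. I'll check with the wrist camera, overlaying where I expect the back rim.

```bash
python3 -c "
from h import *
st=bot.get_state();c=calibration('wrist');im=get_image('wrist')[:,:,::-1].copy()
u=np.array([np.cos(np.radians(15.5)),np.sin(np.radians(15.5))]);v=np.array([-u[1],u[0]]);B=np.array([512,-33.5])
def pt(x,y,z,col):
    p=proj(c,[*(B+x*u+y*v),z])[0];print(x,y,z,p.round());cv2.circle(im,tuple(int(k) for k in p.round()),4,col,1)
for y in(-75,0,75): pt(-50,y,55,(0,0,255));pt(-50,y,6,(255,0,0));pt(-40,y*.92,105,(0,255,0))
p=proj(c,st['tool_pos'])[0];cv2.drawMarker(im,tuple(int(k) for k in p.round()),(255,0,255));print('tcp',p)
cv2.imwrite('pics/v4.png',im)"
```

```text
-50 -75 55 [148. 269.]
-50 -75 6 [172. 209.]
-40 -69.0 105 [130. 376.]
-50 0 55 [285. 270.]
-50 0 6 [284. 210.]
-40 0.0 105 [286. 377.]
-50 75 55 [422. 270.]
-50 75 6 [395. 210.]
-40 69.0 105 [442. 377.]
tcp [277.66862713 240.81818255]
```

View pics/v4.png

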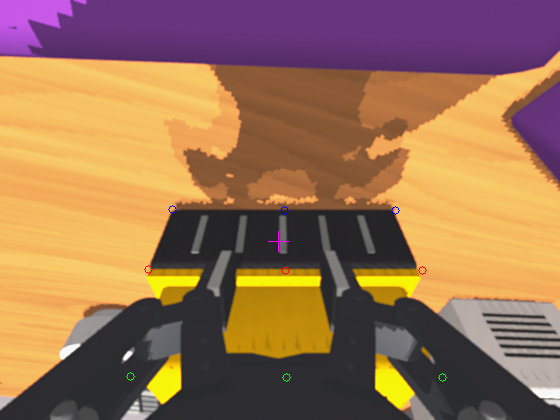

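```bash
python3 -c "
from h import *
c=calibration('wrist')
for k in range(4):
    st=bot.get_state();print(st['time_s'],st['tool_pos'].round(1),st['contact_force'].round(1));get_image('wrist')
T=np.array(c['world_from_camera']);R0=Ro.from_rotvec(st['tcp_rot'])
print('cam',R0.inv().apply(T[:3,3]-st['tool_pos']).round(1));print((R0.inv().as_matrix()@T[:3,:3]).round(3),c['fov_y'])
for s in(0,5,10,15,20,30):
  for w in(-11,0,11):
    print(s,w,proj(c,st['tool_pos']+R0.apply([[-s,-22.5,w],[-s,22.5,w]])).round().tolist())
"
```

```text
5.65 [476.8 -47.4  22.8] [ 0.9 -0.3  1.4]
5.7 [476.5 -47.4  22.8] [ 0.5 -0.4  1.1]
5.75 [476.3 -47.5  22.7] [ 0.1 -0.4  1.3]
5.8 [476.2 -47.5  22.6] [-0.3  0.3  0.4]
cam [-175.9   -0.2  -78.9]
[[-0.    -0.305  0.952]
 [ 1.     0.001  0.001]
 [-0.001  0.952  0.305]] 71.65658687669256
0 -11 [[243.0, 224.0], [313.0, 224.0]]
0 0 [[244.0, 240.0], [312.0, 240.0]]
0 11 [[244.0, 255.0], [311.0, 255.0]]
5 -11 [[242.0, 227.0], [313.0, 227.0]]
5 0 [[243.0, 243.0], [313.0, 243.0]]
5 11 [[243.0, 259.0], [312.0, 259.0]]
10 -11 [[241.0, 230.0], [314.0, 230.0]]
10 0 [[242.0, 247.0], [314.0, 247.0]]
10 11 [[242.0, 262.0], [313.0, 262.0]]
15 -11 [[240.0, 233.0], [315.0, 234.0]]
15 0 [[241.0, 250.0], [315.0, 250.0]]
15 11 [[242.0, 266.0], [314.0, 266.0]]
20 -11 [[239.0, 237.0], [317.0, 237.0]]
20 0 [[240.0, 254.0], [316.0, 254.0]]
20 11 [[241.0, 270.0], [315.0, 270.0]]
30 -11 [[237.0, 244.0], [319.0, 244.0]]
30 0 [[238.0, 262.0], [318.0, 262.0]]
30 11 [[238.0, 279.0], [317.0, 279.0]]
```

```bash
python3 -c "
from h import *
im=cv2.imread('pics/v4.png')[200:350,180:380];cv2.imwrite('pics/v5.png',cv2.convertScaleAbs(cv2.resize(im,None,fx=4,fy=4,interpolation=cv2.INTER_CUBIC),alpha=1.6,beta=25))"
```

```text
(no output)
```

View pics/v5.png

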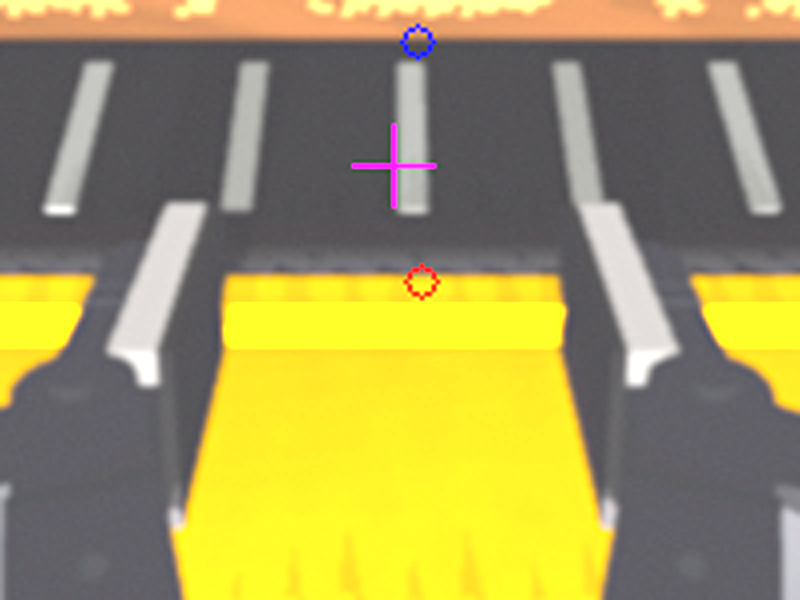

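The fingertips look higher than the TCP reading implies, possibly level with the tray rim at 55 mm. I'll back off, lower, and then look again before any push.

Call:
jog_arm(
  rows=[
    [-0.12, 0, -0.27, 0, 0, 0, 45],
    [-0.12, 0, -0.27, 0, 0, 0, 45],
    [-0.12, 0, -0.27, 0, 0, 0, 45],
    [-0.12, 0, -0.27, 0, 0, 0, 45],
    [0, 0, 0, 0, 0, 0, 45],
  ],
)

```text
time_s: 6.27
tool_pos: [443.1, -55.6, 21.9]
tcp_rot: [-0.158, 1.147, 0.242]
contact_force: [-0.4, 0.0, -0.9]
finger_gap: 0.533
```

```bash
python3 -c "
from h import *
u=np.array([.9636,.2672]);F=np.array([463.8,-46.9])
plan([*(F-22*u),8],ori(15.5,24,1))
st=bot.get_state();print((st['tool_pos'][:2]-F)@u)
for n in('side','top'):
    c=calibration(n);im=get_image(n)[:,:,::-1].copy();R0=Ro.from_rotvec(st['tcp_rot'])
    print(n,proj(c,st['tool_pos']+R0.apply([[0,0,0],[-35,0,0],[-73,0,0]])).round().tolist())
    cv2.imwrite('pics/%s6.png'%n,im)
p=proj(calibration('side'),st['tool_pos'])[0];im=cv2.imread('pics/side6.png')
for s in(0,35):
  for y in(-25,25):
    p=proj(calibration('side'),st['tool_pos']+R0.apply([-s,y,0]))[0];cv2.circle(im,tuple(int(k) for k in p.round()),1,(255,255,0) if s else (255,0,255),-1)
cv2.imwrite('pics/v6.png',cv2.convertScaleAbs(cv2.resize(im[190:290,230:360],None,fx=6,fy=6,interpolation=cv2.INTER_CUBIC),alpha=1.5,beta=25))"
```

```text
t 6.2667 pos [443.1 -55.6  21.9] F [-0.4  0.  -0.9] gap 0.53 
x [ 0.39   0.109 -0.914] y [-0.27   0.963 -0.   ] 
shift [ 0.51  0.11 -0.21] turn [ 0.02 -0.02 -0.01]
-22.26046128597182
side [[267.0, 256.0], [263.0, 249.0], [258.0, 242.0]]
top [[300.0, 250.0], [302.0, 255.0], [305.0, 260.0]]
```

View pics/v6.png

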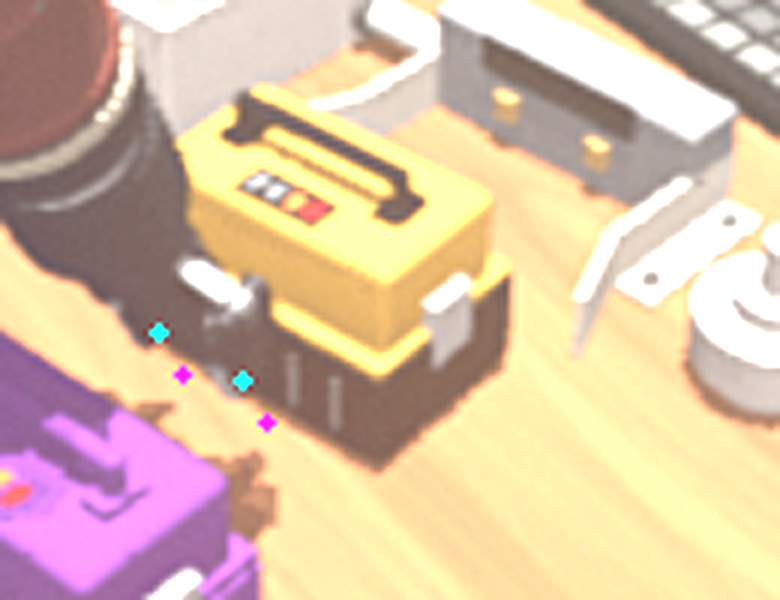

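Call:
jog_arm(
  rows=[
    [0.11, 0, -0.05, 0, 0, 0, 45],
    [0.11, 0, -0.05, 0, 0, 0, 45],
    [0.11, 0, -0.05, 0, 0, 0, 45],
    [0.11, 0, -0.05, 0, 0, 0, 45],
    [0.11, 0, -0.05, 0, 0, 0, 45],
    [0.05, 0, -0.02, 0, 0, 0, 45],
    [0, 0, 0, 0, 0, 0, 45],
  ],
)

```text
time_s: 6.95
tool_pos: [445.9, -56.3, 4.2]
tcp_rot: [-0.159, 1.144, 0.241]
contact_force: [-0.1, -0.1, 0.1]
finger_gap: 0.523
```

Call:
jog_arm(
  rows=[
    [0.06, 0, -0.03, 0, 0, 0, 45],
    [0.06, 0, -0.03, 0, 0, 0, 45],
    [0, 0, 0, 0, 0, 0, 45],
  ],
)

```text
time_s: 7.2
tool_pos: [445.7, -56.2, 0.3]
tcp_rot: [-0.159, 1.144, 0.242]
contact_force: [-1.1, -0.7, -0.8]
finger_gap: 0.527
```

Call:
jog_arm(
  rows=[
    [0.09, 0, -0.04, 0, 0, 0, 45],
    [0.09, 0, -0.04, 0, 0, 0, 45],
    [0, 0, 0, 0, 0, 0, 45],
  ],
)

```text
time_s: 7.45
tool_pos: [446.0, -56.4, -4.9]
tcp_rot: [-0.159, 1.144, 0.242]
contact_force: [0.5, 0.4, 0.0]
finger_gap: 0.528
```

Call:
jog_arm(
  rows=[
    [0.09, 0, -0.04, 0, 0, 0, 45],
    [0.09, 0, -0.04, 0, 0, 0, 45],
    [0, 0, 0, 0, 0, 0, 45],
  ],
)

```text
time_s: 7.7
tool_pos: [446.1, -56.4, -10.3]
tcp_rot: [-0.159, 1.144, 0.241]
contact_force: [0.2, 0.8, 0.0]
finger_gap: 0.525
```

```bash
python3 -c "
from h import *
st=bot.get_state();c=calibration('wrist');im=get_image('wrist')[:,:,::-1].copy();R0=Ro.from_rotvec(st['tcp_rot'])
print(st['tool_pos'],st['contact_force'])
for s in(0,15,30):
  for y in(-22.5,22.5):
    p=proj(c,st['tool_pos']+R0.apply([-s,y,0]))[0];cv2.circle(im,tuple(int(k) for k in p.round()),2,(255,0,255),-1)
cv2.imwrite('pics/v7.png',cv2.convertScaleAbs(cv2.resize(im[180:330,180:380],None,fx=4,fy=4),alpha=1.6,beta=25))"
```

```text
[446.06122773 -56.39242929 -10.26469425] [0.16636745 0.76754548 0.03702657]
```

View pics/v7.png

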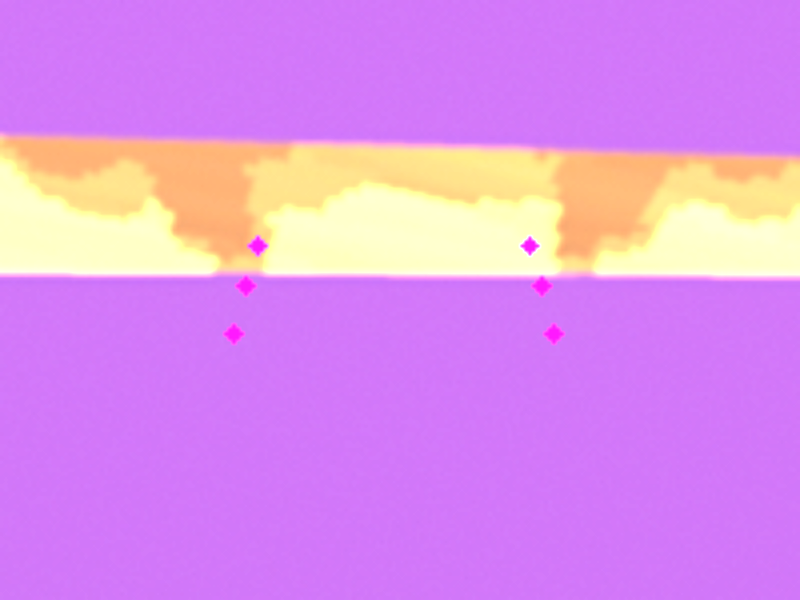

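I've used 11 views, so from here I'll work from numbers. The wrist geometry puts the real fingertips about 35 mm short of the reported TCP along the tool axis. The hand is consistently shifted, and there was no bench contact even at TCP z = -10. So with TCP z near -10 the fingertips are at roughly 20 mm, which is the right pushing height. I'll creep forward and measure the box.

Call:
jog_arm(
  rows=[
    [0.08, 0.1, 0.18, 0, 0, 0, 45],
    [0.08, 0.08, 0.18, 0, 0, 0, 45],
    [0.08, 0, 0.18, 0, 0, 0, 45],
    [0.07, 0, 0.15, 0, 0, 0, 45],
    [0, 0, 0, 0, 0, 0, 45],
  ],
)

```text
time_s: 8.17
tool_pos: [465.3, -46.0, -9.9]
tcp_rot: [-0.159, 1.143, 0.241]
contact_force: [-0.1, -0.2, 0.5]
finger_gap: 0.526
```

```bash
cat >> h.py <<'E'
def tips():
    st=bot.get_state();u=np.array([.9636,.2672]);v=np.array([-.2672,.9636]);R0=Ro.from_rotvec(st['tcp_rot'])
    d=st['tool_pos'][:2]-[463.8,-46.9];print('tcp along',(d@u).round(1),'lat',(d@v).round(1),'z',st['tool_pos'][2].round(1),'F',st['contact_force'].round(1),'t',st['time_s'],'x',R0.as_matrix()[:,0].round(3))
E
python3 -c "
from h import *
tips();box()"
```

```text
tcp along 1.7 lat 0.5 z -9.9 F [-0.1 -0.2  0.5] t 8.1667 x [ 0.393  0.108 -0.913]
yellow [507.8 -31.6] [ 94.5 142. ] 15.8 was 507.7,-31.6 94.5x142 15.7
```

Call:
jog_arm(
  rows=[
    [0.04, 0, 0.1, 0, 0, 0, 45],
    [0.04, 0, 0.1, 0, 0, 0, 45],
  ],
)

```text
time_s: 8.38
tool_pos: [468.0, -44.3, -10.7]
tcp_rot: [-0.159, 1.148, 0.241]
contact_force: [-17.0, -8.3, 12.8]
finger_gap: 0.53
```

Call:
jog_arm(
  rows=[
    [0.04, 0, 0.1, 0, 0, 0, 45],
    [0.04, 0, 0.1, 0, 0, 0, 45],
  ],
)

```text
time_s: 8.55
tool_pos: [467.8, -43.3, -12.8]
tcp_rot: [-0.157, 1.158, 0.237]
contact_force: [-15.2, -7.0, 11.8]
finger_gap: 0.524
```

```bash
python3 -c "
from h import *
tips();box()"
```

```text
tcp along 4.8 lat 2.4 z -12.8 F [-15.2  -7.   11.8] t 8.55 x [ 0.38   0.104 -0.919]
yellow [508.3 -31.3] [ 94.8 142.2] 15.7 was 507.7,-31.6 94.5x142 15.7
```

Call:
jog_arm(
  rows=[
    [0.06, 0, 0.2, 0, 0, 0, 45],
    [0.06, 0, 0.2, 0, 0, 0, 45],
    [0.06, 0, 0.2, 0, 0, 0, 45],
    [0.06, 0, 0.2, 0, 0, 0, 45],
    [0, 0, 0, 0, 0, 0, 45],
  ],
)

```text
time_s: 9.02
tool_pos: [473.1, -38.8, -16.6]
tcp_rot: [-0.152, 1.187, 0.228]
contact_force: [1.3, 0.4, 0.7]
finger_gap: 0.528
```

```bash
python3 -c "
from h import *
tips();im=box();cv2.imwrite('pics/t8.png',im[:,:,::-1])"
```

```text
tcp along 11.1 lat 5.3 z -16.6 F [1.3 0.4 0.7] t 9.0167 x [ 0.355  0.096 -0.93 ]
yellow [516.  -28.4] [ 94.6 142.3] 14.7 was 507.7,-31.6 94.5x142 15.7
```

Call:
jog_arm(
  rows=[
    [0, -0.03, 0.24, 0, -0.25, 0, 45],
    [0, -0.03, 0.24, 0, -0.25, 0, 45],
    [0, -0.03, 0.24, 0, -0.25, 0, 45],
    [0, -0.03, 0.24, 0, -0.25, 0, 45],
    [0, -0.03, 0.24, 0, -0.25, 0, 45],
  ],
)

```text
time_s: 9.48
tool_pos: [487.8, -33.3, -11.1]
tcp_rot: [-0.128, 1.078, 0.234]
contact_force: [-6.6, -3.8, -3.9]
finger_gap: 0.526
```

```bash
python3 -c "
from h import *
tips();im=box();plan([0,0,0],ori(13.5,28,1))"
```

```text
tcp along 26.8 lat 6.7 z -11.1 F [-6.6 -3.8 -3.9] t 9.4833 x [ 0.452  0.127 -0.883]
yellow [526.7 -24.9] [ 93.3 142.5] 14.4 was 507.7,-31.6 94.5x142 15.7
t 9.5333 pos [487.8 -33.  -11.1] F [-6.6 -1.4 -4.8] gap 0.53 
x [ 0.453  0.127 -0.882] y [-0.251  0.968  0.011] 
shift [ -9.06   6.17 -16.2 ] turn [ 0.1   0.01 -0.17]
```

Call:
jog_arm(
  rows=[
    [0.09, -0.02, 0.3, 0, -0.05, 0, 45],
    [0.09, -0.02, 0.3, 0, -0.05, 0, 45],
    [0.09, -0.02, 0.3, 0, -0.05, 0, 45],
    [0.09, -0.02, 0.3, 0, -0.05, 0, 45],
    [0.09, -0.02, 0.3, 0, -0.05, 0, 45],
  ],
)

```text
time_s: 9.95
tool_pos: [508.4, -23.8, -13.5]
tcp_rot: [-0.111, 1.083, 0.231]
contact_force: [-7.9, -2.5, -5.5]
finger_gap: 0.528
```

```bash
cat >> h.py <<'E'
def dockrel():
    im=get_image("top");c=calibration("top");y=blob(im,(18,120,70),(35,255,255),(225,140,340,260))
    (q,sz,a)=cv2.minAreaRect(ray(c,y,105).astype(np.float32));B=np.array(q)+[4.3,-1.9]
    a=a-90 if a>45 else a
    def rel(p,psi,o): d=np.array(p)-o;s=np.radians(psi);return np.round([d@[np.cos(s),np.sin(s)],d@[-np.sin(s),np.cos(s)]],1)
    st=bot.get_state();X=Ro.from_rotvec(st['tcp_rot']).as_matrix()[:,0]
    print('box in dock',rel(B,12,[644,5.5]),'yaw err',round(a-12,1),'size',np.round(sz,1),'| tool in box',rel(st['tool_pos'][:2],a,B),'z',st['tool_pos'][2].round(1),'tilt',np.degrees(np.arccos(-X[2])).round(1),'head',np.degrees(np.arctan2(X[1],X[0])).round(1),'F',st['contact_force'].round(1),'t',st['time_s'])
    return im
E
python3 -c "
from h import *
dockrel()"
```

```text
box in dock [-97.2  -4.5] yaw err 1.8 size [ 93.7 142.5] | tool in box [-40.1   5.1] z -13.1 tilt 27.9 head 16.4 F [-6.9 -1.6 -4.5] t 10.0
```

Call:
jog_arm(
  rows=[
    [0.1, -0.06, 0.32, 0.08, -0.05, -0.04, 45],
    [0.1, -0.06, 0.32, 0.08, -0.05, -0.04, 45],
    [0.1, -0.06, 0.32, 0.08, -0.05, -0.04, 45],
    [0.1, -0.06, 0.32, 0.08, -0.05, -0.04, 45],
    [0.1, -0.06, 0.32, 0.08, -0.05, -0.04, 45],
    [0.1, -0.06, 0.32, 0.08, -0.05, -0.04, 45],
    [0.1, -0.06, 0.32, 0.08, -0.05, -0.04, 45],
  ],
)

```text
time_s: 10.58
tool_pos: [542.0, -15.0, -14.8]
tcp_rot: [-0.053, 1.091, 0.177]
contact_force: [-30.4, -1.5, 20.3]
finger_gap: 0.526
```

```bash
python3 -c "
from h import *
dockrel()"
```

```text
box in dock [-64.7  -5.9] yaw err -1.7 size [ 94.3 142.8] | tool in box [-39.1   6.2] z -14.9 tilt 27.6 head 14.7 F [-14.7   0.9   4.4] t 10.6333
```

Call:
jog_arm(
  rows=[
    [-0.1, 0, -0.25, 0, 0, 0, 45],
    [0, -0.25, 0, 0.08, 0, -0.04, 45],
    [0.03, -0.25, 0, 0.08, 0, -0.04, 45],
    [0.03, -0.1, 0, 0.08, 0, -0.04, 45],
    [0.08, 0, 0.2, 0, 0, 0, 45],
    [0.1, 0, 0.3, 0, -0.05, 0, 45],
    [0.1, 0, 0.3, 0, -0.05, 0, 45],
    [0.1, 0, 0.3, 0, -0.05, 0, 45],
  ],
)

```text
time_s: 11.3
tool_pos: [549.2, -23.7, -22.3]
tcp_rot: [-0.022, 1.109, 0.151]
contact_force: [-38.7, -8.7, 26.9]
finger_gap: 0.527
```

```bash
python3 -c "
from h import *
dockrel()"
```

```text
box in dock [-58.6  -2.8] yaw err -4.1 size [ 94.5 142.6] | tool in box [-39.7  -8.7] z -22.6 tilt 26.7 head 14.3 F [-29.7  -3.8  13.6] t 11.35
```

Call:
jog_arm(
  rows=[
    [-0.1, 0, -0.25, 0, 0, 0, 45],
    [-0.3, -0.1, 0, 0, -0.1, 0, 45],
    [-0.2, -0.05, 0, 0, -0.1, 0, 45],
    [0, 0, 0, 0, 0, 0, 45],
  ],
)

```text
time_s: 11.68
tool_pos: [537.4, -29.7, -11.8]
tcp_rot: [-0.019, 1.088, 0.152]
contact_force: [0.1, 0.0, 0.1]
finger_gap: 0.531
```

```bash
python3 -c "
from h import *
im=dockrel();cv2.imwrite('pics/t9.png',cv2.resize(im[130:255,215:365,::-1],None,fx=4.8,fy=4.8,interpolation=cv2.INTER_CUBIC))"
```

```text
box in dock [-58.5  -2.5] yaw err -4.4 size [ 94.4 142.6] | tool in box [-51.6 -14.1] z -11.7 tilt 28.0 head 14.0 F [ 0.  -1.3  1. ] t 11.7333
```

Call:
jog_arm(
  rows=[
    [0.1, 0, 0.25, 0, 0, 0, 45],
    [0.1, 0, 0.22, 0, 0, 0, 45],
    [0.03, 0, 0.25, 0, -0.05, 0, 45],
    [0.03, 0, 0.25, 0, -0.05, 0, 45],
    [0.03, 0, 0.25, 0, -0.05, 0, 45],
  ],
)

```text
time_s: 12.15
tool_pos: [561.5, -25.9, -8.7]
tcp_rot: [-0.014, 1.09, 0.147]
contact_force: [-7.2, -1.4, -4.0]
finger_gap: 0.524
```

```bash
python3 -c "
from h import *
im=dockrel()"
```

```text
box in dock [-45.6  -1.7] yaw err -4.0 size [ 96.1 142.4] | tool in box [-39.5 -14.8] z -8.2 tilt 28.0 head 13.9 F [-6.3  0.4 -3.2] t 12.2
```

Call:
jog_arm(
  rows=[
    [0.05, -0.04, 0.28, 0, -0.05, 0, 45],
    [0.05, -0.04, 0.28, 0, -0.05, 0, 45],
    [0.05, -0.04, 0.28, 0, -0.05, 0, 45],
    [0.05, -0.04, 0.28, 0, -0.05, 0, 45],
  ],
)

```text
time_s: 12.53
tool_pos: [578.6, -23.1, -8.8]
tcp_rot: [-0.006, 1.094, 0.149]
contact_force: [-8.4, -0.3, -3.7]
finger_gap: 0.527
```

```bash
python3 -c "
from h import *
im=dockrel()"
```

```text
box in dock [-28.7  -2.7] yaw err -3.9 size [ 96.1 142.6] | tool in box [-39.2 -14.6] z -8.4 tilt 27.8 head 14.6 F [-7.3  1.3 -4.3] t 12.5833
```

Call:
jog_arm(
  rows=[
    [0.05, 0, 0.25, -0.2, -0.05, 0.1, 45],
    [0.05, 0, 0.25, -0.2, -0.05, 0.1, 45],
    [0.05, 0, 0.25, -0.2, -0.05, 0.1, 45],
  ],
)

```text
time_s: 12.83
tool_pos: [590.8, -19.5, -9.0]
tcp_rot: [-0.042, 1.09, 0.212]
contact_force: [-8.5, -4.4, -0.9]
finger_gap: 0.527
```

```bash
cat >> h.py <<'E'
def jaw():
    y=Ro.from_rotvec(bot.get_state()['tcp_rot']).as_matrix()[:,1];print('jaw heading',np.degrees(np.arctan2(-y[0],y[1])).round(1),'roll z',y[2].round(3))
E
python3 -c "
from h import *
im=dockrel();jaw()"
```

```text
box in dock [-14.8  -1.1] yaw err -1.6 size [102.3 142.5] | tool in box [-40.5 -13.9] z -8.5 tilt 28.1 head 18.7 F [-4.8 -1.6 -3. ] t 12.8833
jaw heading 11.2 roll z 0.07
```

Call:
jog_arm(
  rows=[
    [0.05, 0, 0.25, -0.05, -0.05, 0.02, 45],
    [0.05, 0, 0.25, -0.05, -0.05, 0.02, 45],
    [0.05, 0, 0.22, 0, -0.05, 0, 45],
  ],
)

```text
time_s: 13.13
tool_pos: [603.1, -16.5, -9.0]
tcp_rot: [-0.046, 1.088, 0.22]
contact_force: [-16.8, -6.2, 9.3]
finger_gap: 0.527
```

```bash
python3 -c "
from h import *
im=dockrel();jaw()"
```

```text
box in dock [-6.1  0.1] yaw err -0.3 size [ 97.2 142.8] | tool in box [-37.7 -13.3] z -8.7 tilt 28.2 head 19.2 F [-8.9 -2.2  0.2] t 13.1833
jaw heading 11.6 roll z 0.071
```

Call:
jog_arm(
  rows=[
    [0.04, 0, 0.18, 0, -0.05, 0, 45],
    [0.04, 0, 0.18, 0, -0.05, 0, 45],
  ],
)

```text
time_s: 13.35
tool_pos: [603.9, -15.1, -11.3]
tcp_rot: [-0.041, 1.094, 0.216]
contact_force: [-29.5, -10.6, 16.4]
finger_gap: 0.524
```

Call:
jog_arm(
  rows=[
    [0.04, 0, 0.18, 0, -0.05, 0, 45],
  ],
)

```text
time_s: 13.43
tool_pos: [603.6, -14.4, -12.6]
tcp_rot: [-0.038, 1.099, 0.214]
contact_force: [-25.3, -9.6, 13.0]
finger_gap: 0.527
```

```bash
python3 -c "
from h import *
im=dockrel();jaw()"
```

```text
box in dock [-5.5  0.3] yaw err -0.4 size [ 96.2 143. ] | tool in box [-38.2 -11.5] z -12.8 tilt 27.5 head 19.3 F [-23.6  -7.9  10.8] t 13.4833
jaw heading 11.0 roll z 0.075
```

Call:
jog_arm(
  rows=[
    [0, 0, -0.15, 0, 0, 0, 45],
    [-0.2, 0.1, 0, 0, -0.1, 0, 45],
    [0, 0.2, 0, 0, 0, 0, 45],
    [0, 0.2, 0, 0, 0, 0, 45],
    [0.02, 0, 0.25, 0, -0.05, 0, 45],
    [0.0, 0, 0.3, 0, -0.1, 0, 45],
    [0.0, 0, 0.35, 0, -0.1, 0, 45],
  ],
)

```text
time_s: 14.07
tool_pos: [601.5, -0.3, -7.7]
tcp_rot: [-0.031, 1.092, 0.205]
contact_force: [-39.9, -21.7, 16.5]
finger_gap: 0.527
```

```bash
python3 -c "
from h import *
im=dockrel();jaw()"
```

```text
box in dock [-5.3  0.4] yaw err -0.7 size [ 96.3 142.9] | tool in box [-37.7   2.3] z -7.7 tilt 27.9 head 18.6 F [-34.5 -18.7  11.4] t 14.1167
jaw heading 10.4 roll z 0.075
```

Stalled at about 45 N, 1 mm from the home position implied by the block face. I'll back off and use the last view to check.

Call:
jog_arm(
  rows=[
    [-0.1, 0, -0.3, 0, 0, 0, 45],
    [-0.2, 0, -0.5, 0, 0, 0, 45],
    [-0.2, 0, -0.5, 0, 0, 0, 45],
    [-0.3, 0, -0.5, 0, 0, 0, 45],
    [-0.9, 0, -0.4, 0, 0, 0, 0],
    [-1, 0, -0.2, 0, 0, 0, 0],
    [-1, 0, 0, 0, 0, 0, 0],
    [-1, 0, 0, 0, 0, 0, 0],
    [-1, 0, 0, 0, 0, 0, 0],
    [-1, 0, 0, 0, 0, 0, 0],
    [-1, 0, 0, 0, 0, 0, 0],
    [-1, 0, 0, 0, 0, 0, 0],
  ],
)

```text
time_s: 15.12
tool_pos: [451.9, -38.5, 164.3]
tcp_rot: [-0.036, 1.088, 0.208]
contact_force: [1.2, -1.4, -0.1]
finger_gap: -0.004
```

```bash
python3 -c "
from h import *
im=dockrel()[:,:,::-1];s=get_image('side')[:,:,::-1]
w=bot.get_state();print(w['finger_gap'],w['tool_pos'])
cv2.imwrite('pics/v8.png',np.hstack([cv2.resize(im[130:230,220:335],(460,400),interpolation=cv2.INTER_CUBIC),cv2.resize(s[170:270,265:365],(340,400),interpolation=cv2.INTER_CUBIC)]))"
```

```text
box in dock [-5.3  0.4] yaw err -0.7 size [ 96.3 142.8] | tool in box [-191.2   -6.9] z 168.2 tilt 28.3 head 18.2 F [3.4 0.3 4.2] t 15.1667
-0.0009387312224714833 [453.68313926 -39.8764624  166.7029706 ]
```

View pics/v8.png

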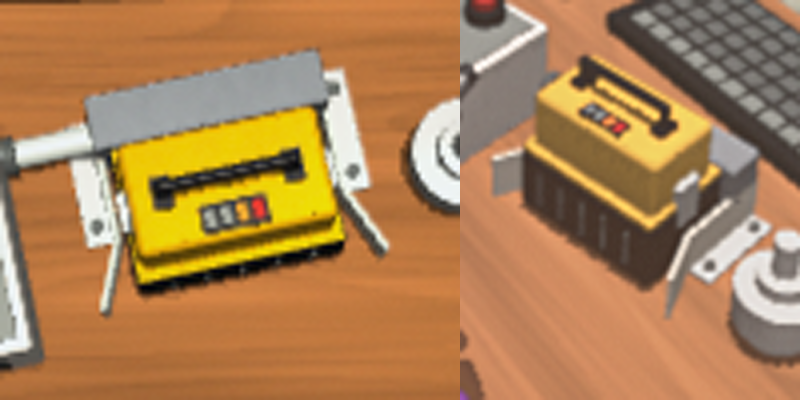

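The box sits flush against the contact block, square between the guides (left half, around (220,130)). Next, the start button.

```bash
python3 -c "
from h import *
def cen(p): M=cv2.moments(p);return M['m10']/M['m00'],M['m01']/M['m00']
S=[]
for n,roi in(('top',(185,190,230,225)),('side',(245,165,270,190))):
    c=calibration(n);g=cen(blob(get_image(n),(45,80,60),(85,255,255),roi));print(n,g)
    for z in(80,86,92,98): print(z,ray(c,g,z)[0].round(1))
plan([565,200,170],ori(12,0,1))"
```

```text
top (204.44285714285715, 205.35)
80 [567.8 203.4]
86 [566.8 202.2]
92 [565.9 201.1]
98 [564.9 200. ]Traceback (most recent call last):
  File "<string>", line 6, in <module>
    c=calibration(n);g=cen(blob(get_image(n),(45,80,60),(85,255,255),roi));print(n,g)
                       ~~~^^^^^^^^^^^^^^^^^^^^^^^^^^^^^^^^^^^^^^^^^^^^^^^^
  File "<string>", line 3, in cen
    def cen(p): M=cv2.moments(p);return M['m10']/M['m00'],M['m01']/M['m00']
                                        ~~~~~~~~^~~~~~~~~
ZeroDivisionError: float division by zero
```

```bash
python3 -c "
from h import *
c=calibration('side');b=blob(cv2.imread('pics/side0.png')[:,:,::-1],(45,80,60),(85,255,255),(240,165,275,192));g=b.mean(0);print(g,len(b))
for z in(80,86,92,98): print(z,ray(c,g,z)[0].round(1))
plan([565,200,170],ori(12,0,1))"
```

```text
[254.88888889 177.55555556] 18
80 [578.5 226.4]
86 [573.6 217.7]
92 [568.6 209. ]
98 [563.7 200.3]
t 15.3167 pos [452.9 -39.  163.6] F [-0.2 -0.9 -1. ] gap -0.0 
x [ 0.448  0.149 -0.882] y [-0.185  0.98   0.071] 
shift [3.2  8.56 5.29] turn [-0.38  4.65 -0.62]
```

Call:
jog_arm(
  rows=[
    [-0.1, 0.1, 0, -0.05, 0.6, -0.08, 0],
    [-0.1, 0.1, 0, -0.05, 0.6, -0.08, 0],
    [-0.1, 0.1, 0, -0.05, 0.6, -0.08, 0],
    [0, 0.1, 0, -0.05, 0.6, -0.08, 0],
    [0, 0.1, 0, -0.05, 0.6, -0.08, 0],
    [0, 0.1, 0, -0.05, 0.6, -0.08, 0],
    [0, 0.1, 0, -0.05, 0.6, -0.08, 0],
    [0, 0.1, 0, -0.05, 0.45, -0.06, 0],
  ],
)

```text
time_s: 15.98
tool_pos: [445.3, -16.9, 164.0]
tcp_rot: [-0.173, 1.59, 0.163]
contact_force: [-0.0, 0.1, -0.4]
finger_gap: 0.001
```

```bash
python3 -c "
from h import *
plan([564.5,200,160],ori(12,0,1))"
```

```text
t 15.9833 pos [445.3 -16.9 164. ] F [-0.   0.1 -0.4] gap 0.0 
x [-0.025 -0.009 -1.   ] y [-0.212  0.977 -0.003] 
shift [-0.03  7.47  6.5 ] turn [ 0.04 -0.25  0.03]
```

Call:
jog_arm(
  rows=[
    [0, 0.75, 0.65, 0, -0.03, 0, 0],
    [0, 0.75, 0.65, 0, -0.03, 0, 0],
    [0, 0.75, 0.65, 0, -0.03, 0, 0],
    [0, 0.75, 0.65, 0, -0.03, 0, 0],
    [0, 0.75, 0.65, 0, -0.03, 0, 0],
    [0, 0.75, 0.65, 0, -0.03, 0, 0],
    [0, 0.75, 0.65, 0, -0.03, 0, 0],
    [0, 0.75, 0.65, 0, -0.03, 0, 0],
    [0, 0.75, 0.65, 0, 0, 0, 0],
    [0, 0.7, 0.6, 0, 0, 0, 0],
    [0, 0, 0, 0, 0, 0, 0],
  ],
)

```text
time_s: 16.9
tool_pos: [568.8, 219.5, 138.7]
tcp_rot: [-0.178, 1.584, 0.17]
contact_force: [-1.0, -1.0, -0.3]
finger_gap: 0.001
```

```bash
python3 -c "
from h import *
plan([564.5,200,160],ori(12,0,1))
st=bot.get_state();c=calibration('wrist');im=get_image('wrist');cv2.imwrite('pics/w9.png',im[:,:,::-1])
hsv=cv2.cvtColor(im,cv2.COLOR_RGB2HSV)
for nm,lo,hi in(('green',(45,80,60),(85,255,255)),('red',(0,150,80),(8,255,255)),):
    cs,_=cv2.findContours(cv2.inRange(hsv,lo,hi),cv2.RETR_EXTERNAL,cv2.CHAIN_APPROX_SIMPLE)
    for k in sorted(cs,key=cv2.contourArea)[-2:]:
        (x,y),r=cv2.minEnclosingCircle(k);w=ray(c,(x,y),97)[0];e=ray(c,(x+r,y),97)[0];print(nm,round(x),round(y),cv2.contourArea(k),'world',w.round(1),'r',np.linalg.norm(e-w).round(1))
"
```

```text
t 16.9 pos [568.8 219.5 138.7] F [-1.  -1.  -0.3] gap 0.0 
x [-0.02  -0.007 -1.   ] y [-0.219  0.976 -0.003] 
shift [-0.84 -0.73 -0.36] turn [ 0.11 -0.2   0.03]
green 297 231 63.5 world [573.8 236.1] r 4.0
green 253 207 879.0 world [562.  197.9] r 13.8
red 242 286 105.5 world [633.5 203.1] r 9.0
red 542 49 2499.0 world [410.2 366.3] r 34.7
```

```bash
python3 -c "
from h import *
plan([562.5,198,140],ori(12,0,1))"
```

```text
t 16.95 pos [567.6 218.  138.3] F [-1.6 -0.7  0.3] gap 0.0 
x [-0.021 -0.008 -1.   ] y [-0.219  0.976 -0.003] 
shift [-0.06 -0.74 -0.38] turn [ 0.11 -0.21  0.03]
```

Call:
jog_arm(
  rows=[
    [-0.1, -0.2, -0.1, 0, -0.1, 0, 0],
    [0, -0.2, -0.1, 0, -0.1, 0, 0],
    [0, -0.2, -0.1, 0, 0, 0, 0],
    [0, -0.14, -0.08, 0, 0, 0, 0],
    [0, 0, 0, 0, 0, 0, 0],
  ],
)

```text
time_s: 17.37
tool_pos: [559.1, 194.6, 137.0]
tcp_rot: [-0.179, 1.569, 0.17]
contact_force: [0.4, -0.1, 0.3]
finger_gap: -0.006
```

```bash
python3 -c "
from h import *
plan([562.5,198,140],ori(12,0,1))
c=calibration('wrist');im=get_image('wrist')
b=blob(im,(45,80,60),(85,255,255),(150,120,420,300));(x,y),r=cv2.minEnclosingCircle(b)
for z in(88,97,105):
  w=ray(c,(x,y),z)[0];print(z,x,y,r,w,np.linalg.norm(ray(c,(x+r,y),z)[0]-w))
p=proj(c,bot.get_state()['tool_pos'])[0];print('tcp px',p)"
```

```text
t 17.3667 pos [559.1 194.6 137. ] F [ 0.4 -0.1  0.3] gap -0.01 
x [-0.005 -0.006 -1.   ] y [-0.22   0.976 -0.005] 
shift [-0.12  0.1   0.16] turn [ 0.12 -0.06  0.05]
88 281.5 224.3275909423828 16.966970443725586 [564.79743818 198.6789507 ] 13.991780647791652
97 281.5 224.3275909423828 16.966970443725586 [561.49848012 197.84822472] 13.431735075335391
105 281.5 224.3275909423828 16.966970443725586 [558.56607295 197.10980163] 12.933916788707652
tcp px [278.16609079 241.8774027 ]
```

Call:
jog_arm(
  rows=[
    [0.3, 0.1, 0.08, 0, 0, 0, 0],
    [0.4, 0, 0, 0, 0, 0, 0],
    [0.4, 0, 0, 0, 0, 0, 0],
    [0.1, 0, 0, 0, 0, 0, 0],
  ],
)

```text
time_s: 17.75
tool_pos: [561.7, 197.2, 105.3]
tcp_rot: [-0.177, 1.567, 0.169]
contact_force: [-0.5, -0.7, -0.8]
finger_gap: -0.001
```

Call:
jog_arm(
  rows=[
    [0.15, 0, 0, 0, 0, 0, 0],
    [0.15, 0, 0, 0, 0, 0, 0],
  ],
)

```text
time_s: 17.92
tool_pos: [561.1, 197.3, 95.9]
tcp_rot: [-0.177, 1.568, 0.169]
contact_force: [-0.2, -0.9, 0.1]
finger_gap: 0.001
```

Call:
jog_arm(
  rows=[
    [0.12, 0, 0, 0, 0, 0, 0],
    [0.12, 0, 0, 0, 0, 0, 0],
  ],
)

```text
time_s: 18.08
tool_pos: [560.8, 197.3, 88.7]
tcp_rot: [-0.177, 1.569, 0.169]
contact_force: [0.5, -0.8, -0.4]
finger_gap: -0.0
```

Call:
jog_arm(
  rows=[
    [0.1, 0, 0, 0, 0, 0, 0],
    [0.1, 0, 0, 0, 0, 0, 0],
  ],
)

```text
time_s: 18.25
tool_pos: [560.8, 197.4, 83.2]
tcp_rot: [-0.177, 1.569, 0.169]
contact_force: [-1.1, 0.9, 0.0]
finger_gap: -0.005
```

Call:
jog_arm(
  rows=[
    [0.1, 0, 0, 0, 0, 0, 0],
    [0.1, 0, 0, 0, 0, 0, 0],
  ],
)

```text
time_s: 18.42
tool_pos: [561.0, 197.5, 77.9]
tcp_rot: [-0.177, 1.569, 0.169]
contact_force: [-0.2, 0.4, 0.4]
finger_gap: -0.003
```

Call:
jog_arm(
  rows=[
    [0.1, 0, 0, 0, 0, 0, 0],
    [0.1, 0, 0, 0, 0, 0, 0],
  ],
)

```text
time_s: 18.58
tool_pos: [561.2, 197.5, 72.6]
tcp_rot: [-0.177, 1.568, 0.169]
contact_force: [-0.1, -0.9, 0.0]
finger_gap: 0.0
```

Call:
jog_arm(
  rows=[
    [0.08, 0, 0, 0, 0, 0, 0],
    [0.08, 0, 0, 0, 0, 0, 0],
  ],
)

```text
time_s: 18.75
tool_pos: [561.2, 197.5, 68.3]
tcp_rot: [-0.177, 1.568, 0.169]
contact_force: [-0.4, 0.2, 2.2]
finger_gap: -0.002
```

Call:
jog_arm(
  rows=[
    [0.08, 0, 0, 0, 0, 0, 0],
    [0.08, 0, 0, 0, 0, 0, 0],
  ],
)

```text
time_s: 18.92
tool_pos: [561.3, 197.5, 64.5]
tcp_rot: [-0.177, 1.568, 0.169]
contact_force: [-5.7, -0.5, 24.1]
finger_gap: 0.0
```

Call:
jog_arm(
  rows=[
    [0.02, 0, 0, 0, 0, 0, 0],
    [0.02, 0, 0, 0, 0, 0, 0],
  ],
)

```text
time_s: 19.08
tool_pos: [561.2, 197.5, 64.9]
tcp_rot: [-0.177, 1.567, 0.169]
contact_force: [-1.7, -0.5, 5.7]
finger_gap: -0.003
```

```bash
python3 -c "
from h import *
tips();c=calibration('wrist');im=get_image('wrist')
for nm,lo,hi in(('green',(45,80,60),(85,255,255)),):
  b=blob(im,lo,hi,(100,120,450,400));print(cv2.boundingRect(b),cv2.contourArea(b))
st=bot.get_state();print('tip px',proj(c,st['tool_pos']+[0,0,30]).round())"
```

```text
tcp along 159.2 lat 209.5 z 64.9 F [-1.7 -0.5  5.7] t 19.0833 x [-0.003 -0.005 -1.   ]
(257, 242, 44, 17) 256.5
tip px [[278. 264.]]
```

Call:
jog_arm(
  rows=[
    [-0.3, 0, 0, 0, 0, 0, 0],
    [-0.5, 0, 0, 0, 0, 0, 0],
    [-0.6, 0, 0, 0, 0, 0, 0],
    [-0.8, 0, 0, 0, 0, 0, 0],
    [-0.8, 0, 0, 0, 0, 0, 0],
    [-0.8, 0, 0, 0, 0, 0, 0],
    [-0.8, 0, 0, 0, 0, 0, 0],
    [0, 0, 0, 0, 0, 0, 0],
  ],
)

```text
time_s: 19.8
tool_pos: [561.0, 197.9, 185.8]
tcp_rot: [-0.178, 1.568, 0.169]
contact_force: [1.7, 0.5, 0.3]
finger_gap: -0.0
```

```bash
python3 -c "
from h import *
tips();u=np.array([np.cos(np.radians(12)),np.sin(np.radians(12))]);v=np.array([-u[1],u[0]])
im=get_image('top');c=calibration('top')
y=ray(c,blob(im,(18,120,70),(35,255,255),(225,130,340,260)),105)
im0=cv2.imread('pics/top0.png')[:,:,::-1]
d=y-[644,5.5];k=abs(d@v)<50
print('cover front along (home 40 vs dock est):',np.percentile((d@u)[k],98),'lat range',(d@v).min(),(d@v).max())
a=(d@v);f=d@u
for s in(-50,-25,0,25,50):
  kk=abs(a-s)<6;print(s,f[kk].max().round(1),f[kk].min().round(1))
# expected home silhouette points
D=np.array([644,5.5])
for n,x,yy,z in(('coverF',40,0,105),('blockF',50,0,62),('blockBack?',50,60,62),('rimB',-50,0,55)): print(n,proj(c,[*(D+x*u+yy*v),z]).round(1))
cs=int(round(proj(c,[*(D+50*u),62])[0][0]));print('column',cs,[(r,im[r,cs+12].tolist()) for r in range(148,172,2)])
"
```

```text
tcp along 159.0 lat 209.9 z 185.8 F [1.7 0.5 0.3] t 19.8 x [-0.004 -0.006 -1.   ]
cover front along (home 40 vs dock est): 38.9700321359074 lat range -68.61475274136153 75.00341993505893
-50 38.3 -57.5
-25 38.3 -57.3
0 38.4 -57.1
25 39.1 -57.0
50 39.2 -56.2
coverF [[273.5 160.3]]
blockF [[272.9 161. ]]
blockBack? [[252.  165.7]]
rimB [[281.  195.6]]
column 273 [(148, [171, 175, 176]), (150, [171, 177, 177]), (152, [173, 177, 178]), (154, [175, 181, 180]), (156, [178, 182, 184]), (158, [164, 150, 121]), (160, [248, 220, 4]), (162, [249, 223, 11]), (164, [248, 223, 6]), (166, [248, 223, 6]), (168, [242, 210, 8]), (170, [51, 50, 48])]
```

```bash
python3 -c "
from station import bot
print(bot.finish_job(), bot.get_state()['time_s'])"
```

```text
the job is handed in; nothing more can be done
the job is handed in; nothing more can be done
```

I slid the battery box into its dock until it stopped, pressed the green start button, lifted the arm clear and handed the job in. No verdict was reported, so success rests on the checks below. The clock read 19.8 s before hand-in, against the 51 s limit.

**Box in the dock:**
- Two separate pushes stalled at the same spot, the second at about 45 N.
- The last view shows the box flush against the contact block and square between the guides.
- The cover's front edge measured 1 to 2 mm short of the ideal home position, with less than 1° of yaw error. My picture measurements carry a few mm of error, because one pixel is about 3 mm. I could not read the contact travel directly.
- An earlier measure had the box about 5 mm short, but it was skewed by which edges the camera could see. I relied on the stall and the front edge instead.

**Start button:** The fingers first felt the button at a reported height of about 68 mm. The force rose to 24 N within 4 mm, which is consistent with the button fully down (5 N). I did not press or touch the red button.

**Disagreements:**
- The real fingertips were about 30 to 35 mm behind the reported tool position. I noticed this when the fingers were at the height of the tray rim, before any push, and lowered them before pushing.
- The box jammed briefly at the dock mouth, up to 4° off square, because I was pressing it downward. I backed off, raised the fingers and pushed again to clear it.

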